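Take the left-hand-threaded cap off a fuel-gas outlet

ROBOT

A 6-joint arm with a two-finger parallel gripper is mounted at the origin on the work surface; the furniture and walls round the work are solid. World frame = base frame: x ahead of the robot, y to its left, z up, the work surface at z = 0. Lengths are in m, angles in rad, forces in N, time in s.
With the tool pointing down it reaches from about 0.25 to 0.725 m from the base axis. Payload 4 kg.
Tool frame: the origin (TCP) lies at the very end of the fingers, on their centre line; the grasp point (between the pads) lies bot.grasp_offset behind it (bot.grasp_offset is the distance from the TCP to the grasp point, in m); z points along the fingers, y is the direction in which the jaws open and shut (so a half turn about z gives the same grasp; the last joint's range is limited). The gripper opens to 85 mm and grips with 20 to 120 N. Pads are 22 mm wide; open, the fingers measure 114 mm over their backs; the gripper's body (76 mm by 85 mm) begins 54 mm behind the grasp point. The pads swing forward as they close: fully open they stand 13 mm farther back than shut.
Start: joints at [-1.12, 0.241, 0.005, 1.335, 0, 1.571], TCP at [0.218, -0.45, 0.231] pointing down, gripper open.
Joint ranges: [-2.72, 2.72], [-1.05, 1.87], [-1.09, 1.28], [-1.99, 2.15], [-1.42, 1.44], [-3.14, 3.14]. Speed limits (rad/s): [2.79, 2.79, 3.14, 3.14, 3.14, 3.14].

INTERFACE

Orientations are given as a unit quaternion [x, y, z, w].
In Python, from workcell import bot gives the robot as it stands. The module is installed in compiled form; this text tells all that it offers.
- The arm moves only by the shell command python3 -m jog 'ROWS' [OPENING]. ROWS is JSON, a list that holds one entry, the list of rows, each a list of 6 numbers: the shift along the tool's x, y, z in m, then the turn, a rotation vector about the tool's x, y, z in degrees. In form: [[[dx, dy, dz, wx, wy, wz], ...]]. A call has 1 to 12 rows; each row shifts and turns the pose as measured when the row begins, along the tool's axes as they then stand; what a row does not reach is not made up. A row lasts 1/8 s, in which the tool goes at most 62.5 mm and 10.7 degrees, less where a joint would pass 70% of its speed; a pose out of reach is approached as far as the arm can. A call is refused whole if a number of a shift passes 0.0625 or a number of a turn 10.7, either way. A call with a gripper value outside its range is refused whole. OPENING is the finger opening in m, from 0 to 0.0854, set as the call begins (- or left out, the last holds). The fingers move at their own pace and stop on an object; the grip force is fixed at half the most. Time passes only in rows, so rows that do not move let the fingers close. It gives the time, the measured TCP pose, the force and the opening at its end, in the units of the state.
- bot.get_obs(): the state, without advancing time (a new reading comes with each control period).
- bot.camera(name): name is "scene" or "top"; returns a dict with "pixels" (420x560x3 uint8, red, green, blue), "fx", "fy", "cx", "cy" (pixels), "rvec" (rotation vector, rad) and "tvec" (3), from world to camera coordinates, as OpenCV has them. Camera axes: x right, y down, z forward; pixel columns grow to the right and rows downward; lengths in m; the calibration is good to about 2 mm. A picture is of the moment at which its call begins. There is no depth.
- bot.job_done(): hands the job in, once; it reports no verdict.
The state is a dict: "clock": time; "joint_pos": joint angles; "joint_vel": joint speeds; "tau": joint torques, N m; "eef_pos": TCP position; "tool_rot": TCP orientation; "ft_force": force on the tool from outside, world axes, zero at the start; "ft_torque": the same for the moment, N m; "grip_width": finger opening in m.
Only numpy, scipy, OpenCV 4.12 (cv2) and the standard library are available. Lean on these libraries where they do the work, as an engineer would, in place of code of your own. Each camera call takes 0.05 s, during which the arm holds its last target. There are 200 camera calls.

TASK

The fuel-gas outlet, the one with the six-sided brass cap with nicked corners, has a left-hand thread: unscrew that cap by turning it the opposite way from a normal nut, without straining the thread (neither pull on it while it is still engaged nor force the turn), lift it off once it comes free, and park it upright, fully down over the peg of the cap keeper. Leave the outlet with the round cap and the loose bits lying about alone.

Things in the scene. Friction and masses are not known exactly. Their poses are not given: they have to be found in the camera images.
- cap: brass hexagonal cap on the fuel-gas outlet, 0.1 to 0.16 kg, 46 mm across flats, 34 mm high, closed top; a 7 mm nick in each upright corner at mid height marks the left-hand thread. Origin: centre of its open rim (underside), z up, x normal to one flat, so flats face every 60 degrees from x. Hollow: ceiling 29 mm above the rim, inner flats 38 mm apart, two lugs inside the rim 29 mm apart
- cap_grip (a point): on the cap's axis 20 mm above its rim, where to grip it across any pair of opposite flats. Unscrew: turn CLOCKWISE seen from above (negative about z); it rises 1.4 mm per rad and lets go after 0.6 to 2.3 rad in all, differing each time and not visible. Anticlockwise it soon meets a hard stop. Under it a spring plunger pushes it up with 4 to 6 N throughout
- spout_top (a point): centre of the spout's top, 58 mm above the table on the thread axis, hidden in the cap at first. While the thread holds, a gentle pull up (8 to 10 N) meets a hard stop; let go, it lifts with under 6 N, but the spring raises it only 1 mm: turned on 0.3 to 0.4 rad without lifting, its lugs strike a blunt thread end. Over 40 N between cap and outlet strains the thread
- fuel_outlet: fixed outlet with the hexagonal cap: 66 mm square flange 9 mm thick, steel body 40 mm in diameter to 34 mm height, side pipe 15 mm in diameter along +x to 58 mm from the axis, brass spout 36 mm over its thread with a 12 mm spring plunger reaching 70 mm when free. Origin: on the vertical spout axis at table height. The cap's rim starts 37 to 40 mm above the table
- plain_outlet: second fixed outlet of the same build, but its cap is a smooth round one, 44 mm in diameter, top at 71 mm (ordinary thread, not to be touched). Origin: on its vertical axis at table height. The two outlets may stand in either place
- keeper: fixed cap keeper: round steel foot 68 mm in diameter, pedestal 44 mm in diameter with its flat top 22 mm above the table, and on it an upright peg 18 mm in diameter with a tapered end, 45 mm above the table. Origin: on the peg axis at table height
- keeper_seat (a point): centre of the pedestal's flat top, 22 mm above the table on the peg axis; the parked cap's rim rests on this face with the peg inside the cap
- nut_m24: loose dark hexagonal nut, 35x39x19 mm, lying on the table; origin at the centre of its underside
- pipe_stub: loose bare pipe stub 34 mm in diameter, 80 mm long, lying; origin at its underside centre, long axis y
- coupon_2: loose dark flat steel plate, 110x50x5 mm, lying on the table; origin at the centre of its underside
There are look-alikes about, which are no part of the job. Leave any green look-alike of the keeper alone. Leave any blue look-alike of the fuel_outlet alone.

How it is judged:
On the way:
1. the hexagonal cap is unscrewed and lifted clear off the spout (z of cap in the frame of spout_top above 0.01 m), for 0.2 s.
At the end, for the whole second after the job is handed in: the hexagonal cap stands upright (within 0.1 rad) and at rest over the keeper's peg, its rim on the pedestal within 3 mm in height, its axis within 9 mm of the peg's (z of cap in the frame of keeper_seat between -0.003 and 0.003 m and horizontal distance between cap and keeper_seat below 0.009 m and angle between cap's own z axis and vertical below 0.1 rad and linear speed of cap below 0.02 m/s); the robot touches nothing.
It fails at once if the thread is strained: more than 40 N between the cap and the fuel-gas outlet (contact force between cap and fuel_outlet above 40 N).
It fails at once if the outlet with the round cap is pushed with more than 5 N (contact force between any of the arm, the fingers, cap and plain_outlet above 5 N).
It fails at once if a loose bystander (nut, pipe stub or plate) is shifted more than 20 mm (distance of any of nut_m24, pipe_stub, coupon_2 from where it was at the start of the episode above 0.02 m).
It also fails if it takes over 61 s, if anything falls off the work surface, if the arm or the gripper's body presses on something with over 40 N, if the wrist force passes 120 N, or if a joint passes its speed limit or range.

## Working session

There is one attempt and no reset: what is moved stays moved. The work goes in short steps, Python scripts to look and compute and a shell command to move; the robot and the scene stay as the last step left them, time stands still between calls to the robot, and variables do not carry over. Pictures are saved under pics/ and viewed, on a budget of 10 in all, crops included, one or two more only if the job needs it, and the job is handed in when it is done.

```bash
mkdir -p pics; cat > h.py <<'E'
import numpy as np, cv2
from workcell import bot
def cam(n):
    c=bot.camera(n); c['R']=cv2.Rodrigues(np.array(c['rvec'],float))[0]; c['t']=np.array(c['tvec'],float); return c
def ray(c,u,v,z):
    d=c['R'].T@np.array([(u-c['cx'])/c['fx'],(v-c['cy'])/c['fy'],1]); o=-c['R'].T@c['t']
    return o+d*(z-o[2])/d[2]
def proj(c,p):
    q=c['R']@np.array(p)+c['t']; return np.array([c['fx']*q[0]/q[2]+c['cx'],c['fy']*q[1]/q[2]+c['cy']])
def save(c,n): cv2.imwrite(n,np.ascontiguousarray(c['pixels'][:,:,::-1]))
E
python3 - <<'E'
from h import *
import pickle
for n in('top','scene'):
    c=cam(n); save(c,f'pics/{n}0.png'); pickle.dump(c,open(n+'0.pkl','wb')); print(n,-c['R'].T@c['t'],c['fx'],c['R'].round(2).tolist())
print(bot.get_obs(),bot.grasp_offset)
E
```

```text
top [0.40459067 0.27433566 0.96999946] 399.90216687191423 [[-0.03, -1.0, -0.02], [-0.99, 0.03, -0.13], [0.14, 0.02, -0.99]]
scene [0.06627361 0.86538185 0.87413247] 530.7352068750296 [[-0.77, -0.64, -0.01], [-0.46, 0.57, -0.69], [0.44, -0.53, -0.73]]
{'clock': 0.1, 'joint_pos': array([-1.12000965e+00,  2.41361449e-01,  3.87722663e-03,  1.33520294e+00,
       -2.26267652e-05,  1.57080572e+00]), 'joint_vel': array([-0.00094885, -0.00177476,  0.00427328, -0.00044029,  0.00050857,
        0.00083636]), 'tau': array([ 1.16502975e-03, -3.73138154e+01,  2.53010470e+01,  1.08311398e-02,
       -3.51385575e-05,  1.02802716e-06]), 'eef_pos': array([ 0.21758749, -0.44955285,  0.23049706]), 'tool_rot': array([ 9.74706886e-01,  2.23485104e-01, -2.22322782e-04, -9.18975379e-04]), 'ft_force': array([-0.57350574,  0.43921233,  0.33766411]), 'ft_torque': array([-0.04774311, -0.03843194,  0.01521409]), 'grip_width': 0.08534774439037038} 0.0187
```

View pics/top0.png

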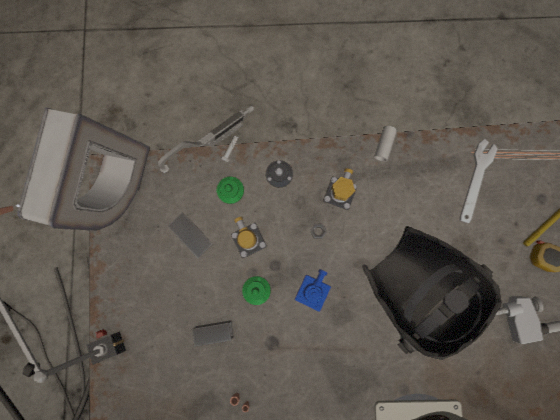

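View pics/scene0.png

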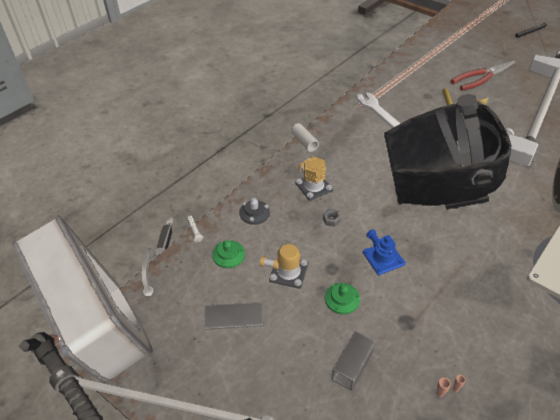

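The top view shows the hex cap at about (344,189), the round cap at (247,239) and the dark keeper at (280,174). The nut is at (318,231) and the stub at (386,143). The scene view agrees, with the hex cap at (314,168) and the keeper at (255,208). Next I'll measure them on enlarged crops.

```bash
python3 - <<'E'
from h import *
import pickle
T=pickle.load(open('top0.pkl','rb'));S=pickle.load(open('scene0.pkl','rb'))
def crop(c,x0,y0,w,h,s): return cv2.resize(np.ascontiguousarray(c['pixels'][y0:y0+h,x0:x0+w,::-1]),None,fx=s,fy=s,interpolation=cv2.INTER_CUBIC)
a=crop(T,310,155,66,66,6);b=crop(T,250,145,66,66,6);d=crop(S,282,145,66,66,6);e=crop(S,225,180,66,66,6)
cv2.imwrite('pics/crop.png',cv2.resize(np.vstack([np.hstack([a,b]),np.hstack([d,e])]),(780,600)) if 0 else np.vstack([np.hstack([a,b]),np.hstack([d,e])])[:, :])
im=cv2.imread('pics/crop.png');cv2.imwrite('pics/crop.png',cv2.resize(im,(600,600)))
for n,c,box in(('top',T,(310,155,376,221)),('topround',T,(215,205,281,271)),('scene',S,(290,150,340,200))):
    x0,y0,x1,y1=box
    hsv=cv2.cvtColor(c['pixels'][y0:y1,x0:x1],cv2.COLOR_RGB2HSV)
    m=cv2.inRange(hsv,(12,130,90),(30,255,255))
    k,l,st,ce=cv2.connectedComponentsWithStats(m)
    for i in range(1,k):
        if st[i,4]>20: print(n,st[i],ce[i]+[x0,y0],'z.0725',ray(c,*(ce[i]+[x0,y0]),.0725).round(4))
for n,c,uv,z in(('keeper tip top',T,(279,170),.045),('foot',T,(280,174),.005),('keeper scene tip',S,(251,201),.045)): print(n,ray(c,*uv,z).round(4))
E
```

```text
top [35 14  8  4 22] [348.68181818 170.36363636] z.0725 [0.6174 0.1374 0.0725]
top [ 23  22  22  24 369] [343.04878049 188.24390244] z.0725 [0.5762 0.1522 0.0725]
topround [20 12  7  5 22] [237.77272727 218.81818182] z.0725 [0.5134 0.3932 0.0725]
topround [ 23  22  18  21 271] [245.86715867 238.28413284] z.0725 [0.4688 0.3754 0.0725]
scene [  9   7  26  25 347] [314.45821326 167.86455331] z.0725 [0.5726 0.1581 0.0725]
keeper tip top [0.6302 0.2975 0.045 ]
foot [0.6298 0.2963 0.005 ]
keeper scene tip [0.6327 0.304  0.045 ]
```

View pics/crop.png

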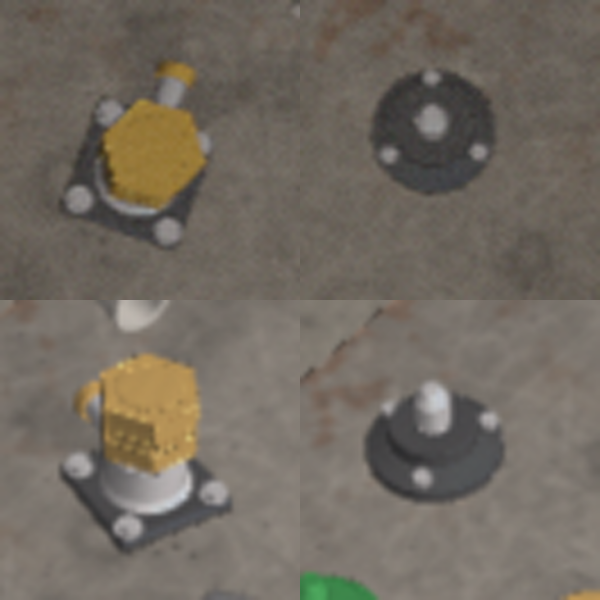

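```bash
python3 - <<'E'
from h import *
import pickle
T=pickle.load(open('top0.pkl','rb'));S=pickle.load(open('scene0.pkl','rb'))
for c,n,(x0,y0,x1,y1) in((T,'top',(326,172,362,212)),(S,'scene',(296,150,334,190))):
    f=6
    im=cv2.resize(c['pixels'][y0:y1,x0:x1],None,fx=f,fy=f,interpolation=cv2.INTER_CUBIC)
    m=cv2.inRange(cv2.cvtColor(im,cv2.COLOR_RGB2HSV),(12,110,70),(30,255,255))
    cs,_=cv2.findContours(m,0,cv2.CHAIN_APPROX_NONE); h=cv2.convexHull(max(cs,key=cv2.contourArea))
    p=cv2.approxPolyDP(h,4,True)[:,0]
    print(n,cv2.contourArea(h)/36)
    uv=(p+.5)/f-.5+[x0,y0]; w=np.array([ray(c,u,v,.0725)[:2] for u,v in uv])
    for i in range(len(p)):
        d=w[(i+1)%len(p)]-w[i]; print(uv[i].round(1),w[i].round(4),'edge mm %.1f dir %.1f'%(1e3*np.hypot(*d),np.degrees(np.arctan2(d[1],d[0]))%180))
# peg & foot
for c,n,(x0,y0,x1,y1) in((T,'top',(262,158,300,192)),(S,'scene',(238,190,274,224))):
    g=cv2.cvtColor(c['pixels'][y0:y1,x0:x1],cv2.COLOR_RGB2GRAY)
    k,l,st,ce=cv2.connectedComponentsWithStats((g>115).astype(np.uint8))
    for i in range(1,k):
        if st[i,4]>3: q=ce[i]+[x0,y0];print(n,st[i][:5]+[x0,y0,0,0,0],q.round(1),ray(c,*q,.04)[:2].round(4),ray(c,*q,.01)[:2].round(4))
    d=(g<62).astype(np.uint8); k,l,st,ce=cv2.connectedComponentsWithStats(d);i=1+np.argmax(st[1:,4]); print('dark',st[i]+[x0,y0,0,0,0])
E
```

```text
top 402.4166666666667
[339.9 176.6] [0.6035 0.158 ] edge mm 25.6 dir 75.0
[350.9 179.1] [0.5969 0.1333] edge mm 25.3 dir 17.1
[354.8 189.4] [0.5727 0.1258] edge mm 11.8 dir 146.3
[352.1 193.8] [0.5629 0.1324] edge mm 22.5 dir 128.5
[344.6 200.1] [0.5488 0.15  ] edge mm 22.0 dir 75.1
[335.1 197.9] [0.5545 0.1713] edge mm 3.7 dir 42.3
[333.9 196.8] [0.5573 0.1738] edge mm 19.5 dir 13.2
[331.6 188.6] [0.5763 0.1782] edge mm 11.8 dir 166.4
[332.6 183.6] [0.5878 0.1754] edge mm 23.5 dir 132.1
scene 511.19444444444446
[312.9 156.8] [0.5978 0.1308] edge mm 26.4 dir 15.0
[323.8 159.9] [0.5723 0.124 ] edge mm 16.7 dir 134.3
[324.8 164.9] [0.5606 0.1359] edge mm 44.1 dir 124.7
[324.1 178.6] [0.5355 0.1722] edge mm 21.1 dir 70.1
[315.9 182.1] [0.5427 0.1921] edge mm 24.7 dir 16.8
[305.2 179.1] [0.5664 0.1992] edge mm 40.2 dir 150.7
[298.2 167.4] [0.6015 0.1796] edge mm 10.2 dir 113.7
[299.4 164.4] [0.6056 0.1702] edge mm 16.9 dir 88.2
[304.2 160.6] [0.605  0.1533] edge mm 23.7 dir 72.1
top [278 161   2   2   4] [278.5 161.5] [0.6523 0.2982] [0.6602 0.299 ]
top [276 168   6   7  30] [278.7 171.1] [0.6288 0.2983] [0.636  0.2991]
top [288 177   3   3   8] [288.9 177.9] [0.6115 0.2747] [0.6182 0.2747]
top [268 178   3   3   7] [269.  178.7] [0.611  0.3219] [0.6177 0.3234]
dark [267 162  15  20  72]
scene [238 190  36  34 473] [257.7 203.4] [0.62   0.2969] [0.6399 0.2765]
scene [250 217   4   4  14] [251.5 218.5] [0.6011 0.3379] [0.6203 0.319 ]
dark [242 206  11  10  30]
```

```bash
cat >> h.py <<'E'
from scipy.spatial.transform import Rotation as Ro
def togo(p,yaw):
    o=bot.get_obs(); R=Ro.from_quat(o['tool_rot']); 
    y=np.radians(yaw); Y=np.array([np.cos(y),np.sin(y),0]);Z=np.array([0,0,-1.]);G=Ro.from_matrix(np.stack([np.cross(Y,Z),Y,Z],1))
    print('pos',o['eef_pos'].round(4),'f',o['ft_force'].round(1),'w',o['grip_width'],'q',o['joint_pos'].round(2))
    print('tool shift mm',(R.inv().apply(np.array(p)-o['eef_pos'])*1e3).round(2),'turn',np.degrees((R.inv()*G).as_rotvec()).round(2))
E
python3 - <<'E'
from h import *
import pickle
T=pickle.load(open('top0.pkl','rb'));S=pickle.load(open('scene0.pkl','rb'))
for uv in((367,267),(408,230),(497,300),(405,350),(440,290)): print(ray(T,*uv,0)[:2].round(2),ray(T,*uv,.2)[:2].round(2))
for uv in((388,130),(470,100),(508,160),(395,205),(490,200)): print('S',ray(S,*uv,0)[:2].round(2),ray(S,*uv,.2)[:2].round(2))
togo((.5785,.151,.30),105); togo((.5785,.151,.30),-15)
E
```

```text
[0.4  0.09] [0.4  0.13]
[ 0.48 -0.01] [0.47 0.05]
[ 0.31 -0.2 ] [ 0.33 -0.11]
[0.2  0.02] [0.25 0.07]
[ 0.34 -0.07] [ 0.35 -0.  ]
S [ 0.56 -0.14] [0.45 0.09]
S [ 0.45 -0.4 ] [ 0.36 -0.11]
S [ 0.27 -0.23] [0.22 0.02]
S [0.4  0.08] [0.33 0.26]
S [ 0.24 -0.07] [0.2  0.14]
pos [ 0.2176 -0.4496  0.2305] f [-0.6  0.4  0.3] w 0.08534774439037038 q [-1.12  0.24  0.    1.34 -0.    1.57]
tool shift mm [ 586.5  -383.46  -68.79] turn [-2.0000e-02 -1.6000e-01 -1.6917e+02]
pos [ 0.2176 -0.4496  0.2305] f [-0.6  0.4  0.3] w 0.08534774439037038 q [-1.12  0.24  0.    1.34 -0.    1.57]
tool shift mm [ 586.5  -383.46  -68.79] turn [ -0.1   -0.05 -49.17]
```

```bash
python3 -m jog '[[[0,0.05,-0.06,0,0,0],[0,0.05,-0.06,0,0,0],[0.0625,0,0,0,0,-6],[0.0625,0,0,0,0,-6],[0.0625,0,0,0,0,-6],[0.0625,0,0,0,0,-6],[0.0625,0,0,0,0,-6],[0.0625,0,0,0,0,-6],[0.0625,0,0,0,0,-6],[0.0625,0,0,0,0,-6],[0.0625,0,0,0,0,-6],[0.0625,0,0,0,0,-6]]]' 0.0854; python3 -c "
from h import *
togo((.5785,.151,.13),105)"
```

```text
clock: 1.6
eef_pos: [0.6123, -0.049, 0.3253]
tool_rot: [0.725, 0.689, 0.002, -0.018]
ft_force: [1.3, 0.1, -0.1]
grip_width: 0.0854
pos [ 0.6123 -0.049   0.3253] f [ 1.3  0.1 -0.1] w 0.08542936934743023 q [-0.09  0.5   0.63  1.72  0.03  1.53]
tool shift mm [192.44 -39.13 201.82] turn [   0.58   -2.4  -107.88]
```

```bash
python3 -m jog '[[[0.06,-0.012,0.03,0,0,0],[0.06,-0.012,0.03,0,0,0],[0.06,-0.012,0.03,0,-2,0],[0.01,0,0.03,0,0,-10.7],[0,0,0,0,0,-10.7],[0,0,0,0,0,-10.7],[0,0,0,0,0,-10.7],[0,0,0,0,0,-10.7],[0,0,0,0,0,-10.7],[0,0,0,0,0,-10.7],[0,0,0,0,0,-10.7],[0,0,0,0,0,-10.7]]]'; python3 -c "
from h import *
togo((.5785,.151,.13),105)"
```

```text
clock: 3.1
eef_pos: [0.5801, 0.136, 0.2072]
tool_rot: [-0.036, 0.999, -0.005, -0.02]
ft_force: [-0.7, 0.3, -0.6]
grip_width: 0.0855
pos [0.5801 0.136  0.2072] f [-0.7  0.3 -0.6] w 0.08553578170148554 q [ 0.23  0.48  0.29  1.42 -0.    0.16]
tool shift mm [-2.69 15.65 77.07] turn [ -0.21  -2.4  -10.84]
```

```bash
python3 -m jog '[[[-0.003,0.015,0.04,0,-2.4,-10.7],[0,0,0.03,0,0,0],[0,0,0,0,0,0]]]'; python3 - <<'E'
from h import *
togo((.5785,.151,.043),105)
T=cam('top');S=cam('scene')
def crop(c,x0,y0,w,h,s): return cv2.resize(np.ascontiguousarray(c['pixels'][y0:y0+h,x0:x0+w,::-1]),None,fx=s,fy=s,interpolation=cv2.INTER_CUBIC)
cv2.imwrite('pics/app.png',np.hstack([crop(T,294,140,100,100,4),crop(S,264,115,100,100,4)]))
E
```

```text
clock: 3.48
eef_pos: [0.5799, 0.1508, 0.1342]
tool_rot: [-0.128, 0.992, -0.002, -0.001]
ft_force: [-0.2, 0.0, -0.8]
grip_width: 0.0854
pos [0.5799 0.1508 0.1342] f [-0.2  0.  -0.8] w 0.08540547512110448 q [ 0.26  0.49  0.12  1.2  -0.   -0.  ]
tool shift mm [ 0.98  0.91 91.24] turn [-0.22 -0.17 -0.28]
```

View pics/app.png

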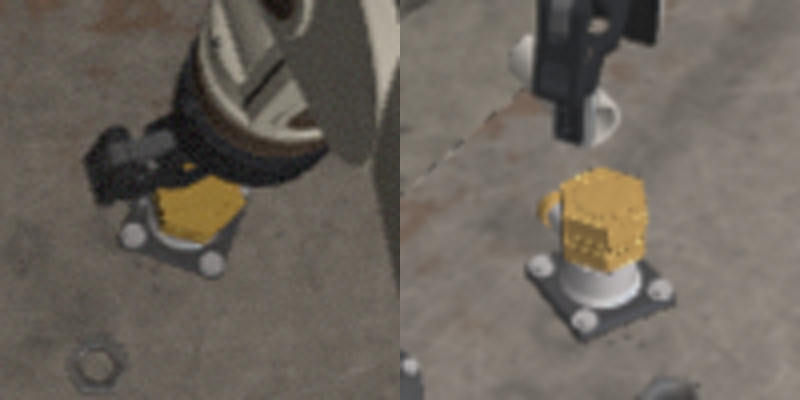

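```bash
python3 -m jog '[[[0.001,0.001,0.03,0,0,0],[0,0,0.03,0,0,0],[0,0,0.03,0,0,0],[0,0,0.002,0,0,0],[0,0,0,0,0,0],[0,0,0,0,0,0]]]' 0.056; python3 -m jog '[[[0,0,0,0,0,0],[0,0,0,0,0,0]]]' 0.0500;python3 - <<'E'
from h import *
togo((.5785,.151,.041),105)
T=cam('top');S=cam('scene')
def crop(c,x0,y0,w,h,s): return cv2.resize(np.ascontiguousarray(c['pixels'][y0:y0+h,x0:x0+w,::-1]),None,fx=s,fy=s,interpolation=cv2.INTER_CUBIC)
cv2.imwrite('pics/app2.png',np.hstack([crop(T,314,150,66,66,6),crop(S,284,130,66,66,6)]))
E
```

```text
clock: 4.32
eef_pos: [0.5912, 0.1535, 0.0555]
tool_rot: [-0.127, 0.992, -0.0, 0.012]
ft_force: [-0.1, 0.4, -0.4]
grip_width: 0.0559
clock: 4.58
eef_pos: [0.5927, 0.1539, 0.058]
tool_rot: [-0.127, 0.992, -0.0, 0.014]
ft_force: [-0.6, 0.0, 0.5]
grip_width: 0.0502
pos [0.5927 0.1539 0.058 ] f [-0.6  0.   0.5] w 0.05024251798316825 q [ 0.26  0.56  0.02  1.   -0.    0.  ]
tool shift mm [15.    0.81 16.55] turn [-0.22  1.6  -0.4 ]
```

View pics/app2.png

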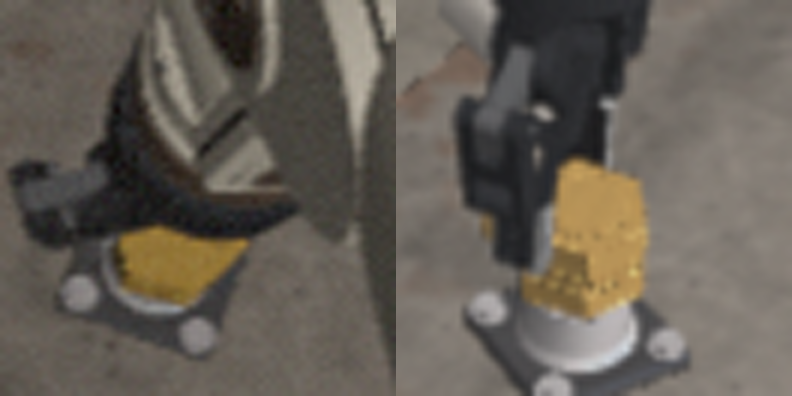

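```bash
python3 -m jog '[[[0.008,0.001,0.004,0,1.5,0],[0.007,0,0.004,0,0,0],[0,0,0,0,0,0]]]'; python3 -c "
from h import *
togo((.5785,.151,.041),105)"
```

```text
clock: 5.05
eef_pos: [0.5761, 0.1508, 0.0483]
tool_rot: [-0.127, 0.992, -0.002, -0.001]
ft_force: [-0.3, 0.6, -0.9]
grip_width: 0.0501
pos [0.5761 0.1508 0.0483] f [-0.3  0.6 -0.9] w 0.05011461571891413 q [ 0.26  0.56 -0.01  1.   -0.    0.  ]
tool shift mm [-2.37 -0.36  7.34] turn [-0.21 -0.13 -0.4 ]
```

```bash
python3 -m jog '[[[-0.001,0,0.0025,0,0,0],[-0.001,0,0.0025,0,0,0],[0,0,0.002,0,0,0],[0,0,0,0,0,0]]]' ; python3 -c "
from h import *
togo((.5785,.151,.041),105)"
```

```text
clock: 5.55
eef_pos: [0.5783, 0.1513, 0.0407]
tool_rot: [-0.127, 0.992, -0.002, -0.001]
ft_force: [-1.0, -0.4, 0.0]
grip_width: 0.0501
pos [0.5783 0.1513 0.0407] f [-1.  -0.4  0. ] w 0.050102982060623726 q [ 0.26  0.57 -0.01  0.99 -0.    0.  ]
tool shift mm [-0.12 -0.31 -0.34] turn [-0.21 -0.13 -0.4 ]
```

Good. I'll close in stages and watch the lateral force.

```bash
python3 -m jog '[[[0,0,0,0,0,0],[0,0,0,0,0,0]]]' 0.0480;python3 -m jog '[[[0,0,0,0,0,0],[0,0,0,0,0,0]]]' 0.0468; python3 -c "
from h import *
togo((.5785,.151,.041),105)"
```

```text
clock: 5.8
eef_pos: [0.5785, 0.1513, 0.0408]
tool_rot: [-0.127, 0.992, -0.002, -0.001]
ft_force: [0.2, -0.5, 0.4]
grip_width: 0.0481
clock: 6.05
eef_pos: [0.5784, 0.1516, 0.0409]
tool_rot: [-0.127, 0.992, -0.002, -0.001]
ft_force: [-0.6, 0.8, 0.3]
grip_width: 0.0471
pos [0.5784 0.1516 0.0409] f [-0.6  0.8  0.3] w 0.047063217196183185 q [ 0.26  0.57 -0.01  0.99 -0.    0.  ]
tool shift mm [ 0.07 -0.61 -0.09] turn [-0.18 -0.1  -0.39]
```

```bash
python3 -m jog '[[[0,0,0,0,0,0]]]' 0.0455;python3 -m jog '[[[0,0,0,0,0,0],[0,0,0,0,0,0]]]' 0.040; python3 -m jog '[[[0,0,0,0,0,0]]]' ;python3 -c "
from h import *
togo((.5785,.151,.041),105);print(bot.get_obs()['ft_torque'])"
```

```text
clock: 6.18
eef_pos: [0.5784, 0.1516, 0.041]
tool_rot: [-0.127, 0.992, -0.002, -0.001]
ft_force: [-0.9, 0.4, 0.5]
grip_width: 0.046
clock: 6.42
eef_pos: [0.5784, 0.1516, 0.0412]
tool_rot: [-0.127, 0.992, -0.002, -0.001]
ft_force: [-0.7, 0.5, -0.7]
grip_width: 0.0453
clock: 6.55
eef_pos: [0.5784, 0.1516, 0.0412]
tool_rot: [-0.127, 0.992, -0.002, -0.001]
ft_force: [-0.4, 0.8, 0.5]
grip_width: 0.0449
pos [0.5784 0.1516 0.0412] f [-0.4  0.8  0.5] w 0.04487237543028499 q [ 0.26  0.57 -0.01  0.99 -0.    0.  ]
tool shift mm [ 0.03 -0.64  0.19] turn [-0.18 -0.09 -0.39]
[ 0.07089679  0.15032104 -0.00252434]
```

```bash
python3 -m jog '[[[0,0,-0.0001,0,0,5],[0,0,-0.0001,0,0,5],[0,0,0,0,0,0]]]';python3 -c "
from h import *
togo((.5785,.151,.041),95);print(bot.get_obs()['ft_torque'])"
```

```text
clock: 6.92
eef_pos: [0.5787, 0.1517, 0.0414]
tool_rot: [-0.038, 0.999, -0.002, -0.0]
ft_force: [-1.0, 0.3, 1.1]
grip_width: 0.0452
pos [0.5787 0.1517 0.0414] f [-1.   0.3  1.1] w 0.045249453808940306 q [ 0.26  0.57 -0.01  0.99 -0.    0.18]
tool shift mm [ 0.27 -0.72  0.41] turn [-0.18 -0.02 -0.63]
[0.06611394 0.16002204 0.03397905]
```

```bash
python3 -m jog '[[[0,0,-0.00015,0,0,6],[0,0,-0.00015,0,0,6],[0,0,-0.00015,0,0,6],[0,0,-0.00015,0,0,6],[0,0,0,0,0,0]]]';python3 -c "
from h import *
togo((.5785,.151,.041),71);print(bot.get_obs()['ft_torque'])"; python3 -m jog '[[[0,0,-0.0005,0,0,0]]]'; python3 -m jog '[[[0,0,-0.0005,0,0,0]]]'
```

```text
clock: 7.55
eef_pos: [0.5792, 0.1518, 0.0421]
tool_rot: [0.173, 0.985, -0.001, 0.001]
ft_force: [-1.1, 0.2, 1.6]
grip_width: 0.045
pos [0.5792 0.1518 0.0421] f [-1.1  0.2  1.6] w 0.045027185998897025 q [ 0.26  0.57 -0.01  0.99 -0.    0.6 ]
tool shift mm [ 0.35 -0.97  1.07] turn [-0.15  0.09 -0.89]
[ 0.06162063  0.0712494  -0.0725898 ]
clock: 7.68
eef_pos: [0.5791, 0.1518, 0.0422]
tool_rot: [0.172, 0.985, -0.001, 0.0]
ft_force: [1.9, 0.7, -3.5]
grip_width: 0.045
clock: 7.8
eef_pos: [0.5791, 0.1518, 0.0422]
tool_rot: [0.171, 0.985, -0.001, 0.0]
ft_force: [1.4, 1.0, -3.8]
grip_width: 0.0451
```

```bash
python3 -m jog '[[[0,0,-0.001,0,0,0],[0,0,-0.001,0,0,0]]]'; python3 -m jog '[[[0,0,-0.00015,0,0,6],[0,0,-0.00015,0,0,6],[0,0,0,0,0,0]]]'; python3 -m jog '[[[0,0,-0.001,0,0,0],[0,0,-0.001,0,0,0]]]'; python3 -c "
from h import *
o=bot.get_obs();print(o['joint_pos'][5],o['ft_torque'])"
```

```text
clock: 8.05
eef_pos: [0.579, 0.1518, 0.0424]
tool_rot: [0.171, 0.985, -0.002, -0.0]
ft_force: [3.7, 0.5, -10.2]
grip_width: 0.0452
clock: 8.43
eef_pos: [0.5786, 0.1517, 0.0426]
tool_rot: [0.275, 0.962, -0.002, -0.001]
ft_force: [1.2, 1.0, -4.6]
grip_width: 0.0452
clock: 8.68
eef_pos: [0.5785, 0.1517, 0.0428]
tool_rot: [0.273, 0.962, -0.002, -0.001]
ft_force: [4.6, 1.7, -13.0]
grip_width: 0.0454
0.8118071913129992 [ 0.39889925 -0.98273799 -0.09255855]
```

```bash
python3 -m jog '[[[0,0,0.0001,0,0,0],[0,0,0,0,0,6],[0,0,-0.0001,0,0,6],[0,0,0,0,0,0]]]'; python3 -m jog '[[[0,0,-0.0006,0,0,0],[0,0,-0.0006,0,0,0]]]'; python3 -c "
from h import *
o=bot.get_obs();print(o['joint_pos'][5],o['ft_torque'])"
```

```text
clock: 9.18
eef_pos: [0.5775, 0.1527, 0.0432]
tool_rot: [0.373, 0.928, -0.002, -0.002]
ft_force: [2.6, 0.1, -8.0]
grip_width: 0.0455
clock: 9.43
eef_pos: [0.5775, 0.1526, 0.0435]
tool_rot: [0.372, 0.928, -0.002, -0.002]
ft_force: [4.6, 1.8, -14.2]
grip_width: 0.0451
1.0212020944779712 [ 0.33541284 -0.88880335 -0.04278101]
```

```bash
python3 -m jog '[[[0,0,0.0001,0,0,0],[0,0,0,0,0,6],[0,0,-0.0001,0,0,6],[0,0,0,0,0,0]]]'; python3 -m jog '[[[0,0,-0.0006,0,0,0],[0,0,-0.0006,0,0,0]]]'; python3 -c "
from h import *
o=bot.get_obs();print(o['joint_pos'][5],o['ft_torque'])"
```

```text
clock: 9.93
eef_pos: [0.578, 0.1528, 0.0463]
tool_rot: [0.468, 0.884, -0.002, -0.001]
ft_force: [0.1, 0.7, -1.1]
grip_width: 0.0456
clock: 10.18
eef_pos: [0.5781, 0.1525, 0.049]
tool_rot: [0.467, 0.884, -0.001, -0.001]
ft_force: [-0.2, 0.2, -2.0]
grip_width: 0.0451
1.2304400948380683 [ 0.03608682 -0.08064117 -0.02365748]
```

The thread let go after about 1.1–1.2 rad: the cap rises freely with only its weight on the wrist. Lifting now.

```bash
python3 -m jog '[[[0,0,-0.003,0,0,0],[0,0,-0.006,0,0,0],[0,0,-0.01,0,0,0],[0,0,-0.015,0,0,0],[0,0,-0.02,0,0,0],[0,0,-0.02,0,0,0],[0,0,0,0,0,0],[0,0,0,0,0,0]]]'; python3 - <<'E'
from h import *
togo((.6300,.298,.130),44)
T=cam('top');S=cam('scene')
def crop(c,x0,y0,w,h,s): return cv2.resize(np.ascontiguousarray(c['pixels'][y0:y0+h,x0:x0+w,::-1]),None,fx=s,fy=s,interpolation=cv2.INTER_CUBIC)
cv2.imwrite('pics/lift.png',np.hstack([crop(T,240,130,130,130,3),crop(S,220,100,130,130,3)]))
E
```

```text
clock: 11.18
eef_pos: [0.5786, 0.1525, 0.1299]
tool_rot: [0.467, 0.884, -0.001, 0.0]
ft_force: [0.8, -0.5, -1.8]
grip_width: 0.0452
pos [0.5786 0.1525 0.1299] f [ 0.8 -0.5 -1.8] w 0.04516605061989324 q [ 0.26  0.49  0.11  1.18 -0.    1.23]
tool shift mm [ 91.14 124.56  -0.41] turn [-0.08  0.07 -9.63]
```

View pics/lift.png

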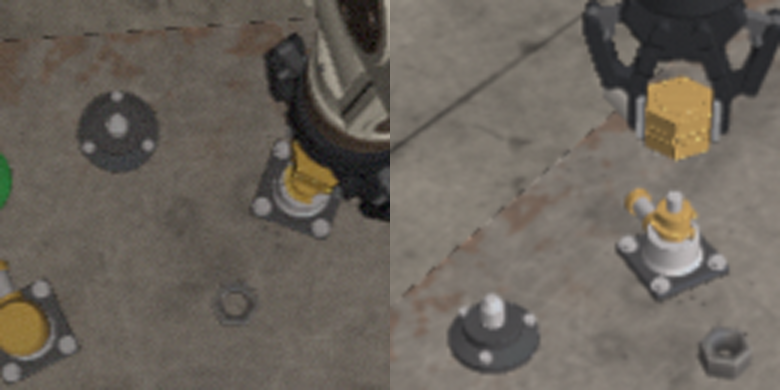

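The picture shows the cap held upright off the bare spout, and the outlet's spout at scene crop (675,215). The keeper peg tip is at scene image (254,199), with the top-view foot centre at (279.3,174.0). One more keeper fix, then I transfer.

```bash
python3 - <<'E'
from h import *
import pickle
T=pickle.load(open('top0.pkl','rb'));S=pickle.load(open('scene0.pkl','rb'))
print('foot T',ray(T,279.3,174,.006).round(4),'tip T',ray(T,279,170.5,.045).round(4),'tip S',ray(S,254,199,.043).round(4))
for c,(x0,y0,x1,y1) in((T,(272,164,286,176)),(S,(247,194,262,211))):
    g=cv2.cvtColor(c['pixels'][y0:y1,x0:x1],cv2.COLOR_RGB2GRAY); 
    for th in(100,120):
        k,l,st,ce=cv2.connectedComponentsWithStats((g>th).astype(np.uint8));i=1+np.argmax(st[1:,4])
        q=ce[i]+[x0,y0]; print(th,st[i]+[x0,y0,0,0,0],q.round(1),[ray(c,*q,z)[:2].round(4) for z in(.034,.040)])
# predicted pixels of the peg at candidate
for p in((.630,.298),(.631,.300)): print(p,[proj(c,(*p,z)).round(1) for c in(T,S) for z in(.045,.022,0)])
E
```

```text
foot T [0.6296 0.298  0.006 ] tip T [0.629  0.2975 0.045 ] tip S [0.633 0.294 0.043]
100 [275 168   7   8  37] [278.5 171.3] [array([0.6297, 0.2991]), array([0.6283, 0.2989])]
120 [277 168   5   6  26] [278.9 170.8] [array([0.6308, 0.2981]), array([0.6294, 0.2979])]
100 [247 194  15  16 168] [253.9 199.9] [array([0.6375, 0.29  ]), array([0.6334, 0.2941])]
120 [251 197   7  12  67] [254.3 202.6] [array([0.6313, 0.2956]), array([0.6273, 0.2997])]
(0.63, 0.298) [array([278.8, 170.1]), array([279.1, 172.3]), array([279.4, 174.4]), array([253.8, 200. ]), array([254.3, 207.3]), array([254.8, 214. ])]
(0.631, 0.3) [array([277.9, 169.7]), array([278.2, 172. ]), array([278.5, 174. ]), array([252.8, 200.3]), array([253.4, 207.6]), array([253.9, 214.3])]
```

```bash
python3 -m jog '[[[0.012,0.016,0,0,0,0],[0.022,0.03,0,0,0,0],[0.022,0.03,0,0,0,0],[0.018,0.025,0,0,0,0],[0.012,0.017,0,0,0,0],[0,0,0,0,0,0],[0,0,0,0,0,0]]]'; python3 -c "
from h import *
togo((.6300,.298,.085),53.7)"
```

```text
clock: 12.15
eef_pos: [0.6269, 0.2998, 0.122]
tool_rot: [0.466, 0.885, -0.004, -0.003]
ft_force: [-0.4, 0.6, -1.5]
grip_width: 0.0456
pos [0.6269 0.2998 0.122 ] f [-0.4  0.6 -1.5] w 0.04556382931806422 q [0.45 0.7  0.45 1.33 0.   1.41]
tool shift mm [-3.29  1.9  36.99] turn [ -0.5   -0.22 -19.2 ]
```

```bash
python3 -m jog '[[[-0.002,0.001,0.01,-0.4,0,0],[-0.001,0.001,0.01,0,0,0],[0,0,0.01,0,0,0],[0,0,0.005,0,0,0],[0,0,0,0,0,0],[0,0,0,0,0,0]]]'; python3 - <<'E'
from h import *
togo((.6300,.298,.06),34.5)
T=cam('top');S=cam('scene')
def crop(c,x0,y0,w,h,s): return cv2.resize(np.ascontiguousarray(c['pixels'][y0:y0+h,x0:x0+w,::-1]),None,fx=s,fy=s,interpolation=cv2.INTER_CUBIC)
cv2.imwrite('pics/over.png',np.hstack([crop(T,234,130,100,100,4),crop(S,204,140,100,100,4)]))
E
```

```text
clock: 12.9
eef_pos: [0.6295, 0.2953, 0.0838]
tool_rot: [0.467, 0.884, -0.001, -0.002]
ft_force: [0.3, 0.7, -0.6]
grip_width: 0.0452
pos [0.6295 0.2953 0.0838] f [ 0.3  0.7 -0.6] w 0.04516666395006317 q [0.44 0.72 0.38 1.24 0.   1.41]
tool shift mm [ 1.92  2.07 23.79] turn [-0.26 -0.14 -0.2 ]
```

View pics/over.png

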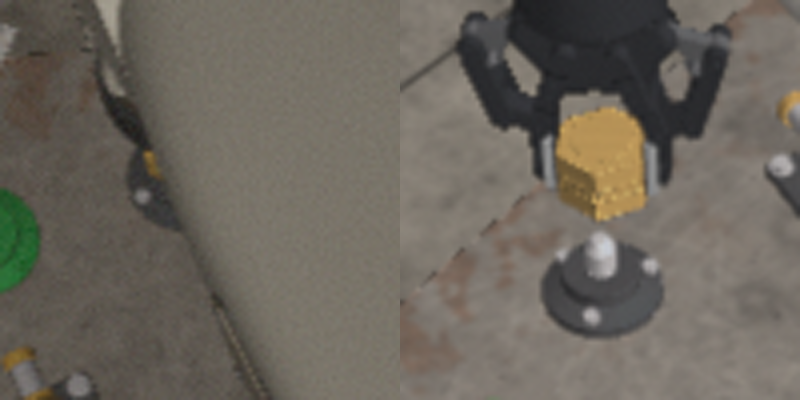

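The cap's axis (x≈600) sits over the peg (x≈601) in the scene crop. Centring by 2 mm and descending in stages.

```bash
python3 -m jog '[[[0.001,0.001,0.006,0,0,0],[0.001,0.001,0.008,0,0,0],[0,0,0.008,0,0,0],[0,0,0.006,0,0,0],[0,0,0.003,0,0,0],[0,0,0,0,0,0],[0,0,0,0,0,0]]]'; python3 -c "
from h import *
togo((.6300,.298,.025),34.5)"
```

```text
clock: 13.88
eef_pos: [0.6299, 0.2986, 0.0507]
tool_rot: [0.467, 0.884, -0.001, -0.002]
ft_force: [-0.2, 0.3, -1.2]
grip_width: 0.0451
pos [0.6299 0.2986 0.0507] f [-0.2  0.3 -1.2] w 0.04505640970948535 q [0.44 0.75 0.35 1.17 0.   1.41]
tool shift mm [-0.63 -0.2  25.72] turn [-0.24 -0.14 -0.17]
```

```bash
python3 -m jog '[[[-0.0005,0,0.003,0,0,0],[0,0,0.004,0,0,0],[0,0,0.004,0,0,0]]]';  python3 -m jog '[[[0,0,0.004,0,0,0],[0,0,0.003,0,0,0],[0,0,0.001,0,0,0],[0,0,0,0,0,0]]]'; python3 -c "
from h import *
togo((.6300,.298,.025),34.5)"
```

```text
clock: 14.25
eef_pos: [0.6309, 0.2985, 0.0402]
tool_rot: [0.467, 0.884, -0.0, -0.001]
ft_force: [-0.5, -0.2, -1.4]
grip_width: 0.0452
clock: 14.75
eef_pos: [0.6304, 0.2982, 0.0307]
tool_rot: [0.467, 0.884, -0.001, -0.002]
ft_force: [0.3, 0.3, -0.9]
grip_width: 0.0452
pos [0.6304 0.2982 0.0307] f [ 0.3  0.3 -0.9] w 0.045239432148440235 q [0.44 0.77 0.32 1.13 0.   1.41]
tool shift mm [-0.   -0.42  5.75] turn [-0.2  -0.13 -0.17]
```

No contact, and the peg is inside the cap. I'll feel for the seat in small steps.

```bash
python3 -m jog '[[[0,0,0.0015,0,0,0],[0,0,0.001,0,0,0],[0,0,0,0,0,0]]]';  python3 -m jog '[[[0,0,0.001,0,0,0],[0,0,0.0005,0,0,0]]]'; python3 -m jog '[[[0,0,0.0007,0,0,0],[0,0,0.0005,0,0,0]]]'; python3 -m jog '[[[0,0,0.0007,0,0,0]]]'
```

```text
clock: 15.12
eef_pos: [0.6306, 0.2984, 0.0285]
tool_rot: [0.467, 0.884, -0.001, -0.002]
ft_force: [0.6, 0.4, -0.6]
grip_width: 0.0456
clock: 15.38
eef_pos: [0.6307, 0.2984, 0.027]
tool_rot: [0.467, 0.884, -0.001, -0.002]
ft_force: [0.3, 0.1, -1.4]
grip_width: 0.046
clock: 15.62
eef_pos: [0.6307, 0.2984, 0.0258]
tool_rot: [0.467, 0.884, -0.001, -0.002]
ft_force: [-0.5, 0.5, -2.0]
grip_width: 0.0454
clock: 15.75
eef_pos: [0.6308, 0.2984, 0.0251]
tool_rot: [0.467, 0.884, -0.001, -0.002]
ft_force: [0.2, -0.4, -1.9]
grip_width: 0.0453
```

```bash
for i in 1; do python3 -m jog '[[[0,0,0.0007,0,0,0]]]'; python3 -m jog '[[[0,0,0.0007,0,0,0]]]'; python3 -m jog '[[[0,0,0.0007,0,0,0]]]'; fi 2>/dev/null; done
```

```text
bash: syntax error near unexpected token `fi'
bash: `for i in 1; do python3 -m jog '[[[0,0,0.0007,0,0,0]]]'; python3 -m jog '[[[0,0,0.0007,0,0,0]]]'; python3 -m jog '[[[0,0,0.0007,0,0,0]]]'; fi 2>/dev/null; done'
```

```bash
python3 -m jog '[[[0,0,0.0007,0,0,0]]]'; python3 -m jog '[[[0,0,0.0007,0,0,0]]]'; python3 -m jog '[[[0,0,0.0005,0,0,0]]]'
```

```text
clock: 15.88
eef_pos: [0.6307, 0.2984, 0.0243]
tool_rot: [0.467, 0.884, -0.001, -0.002]
ft_force: [0.8, 0.6, -2.0]
grip_width: 0.0451
clock: 16.0
eef_pos: [0.6307, 0.2984, 0.0242]
tool_rot: [0.467, 0.884, -0.0, -0.001]
ft_force: [-2.0, -1.4, 3.9]
grip_width: 0.0451
clock: 16.12
eef_pos: [0.6307, 0.2984, 0.0242]
tool_rot: [0.467, 0.884, -0.0, -0.001]
ft_force: [-1.2, -0.8, 2.2]
grip_width: 0.0454
```

Contact came at the expected height. Releasing and backing straight up.

```bash
python3 -m jog '[[[0,0,0,0,0,0],[0,0,0,0,0,0],[0,0,0,0,0,0],[0,0,0,0,0,0]]]' 0.056; python3 -m jog '[[[0,0,-0.003,0,0,0],[0,0,-0.01,0,0,0],[0,0,-0.02,0,0,0],[0,0,-0.03,0,0,0],[0,0,-0.03,0,0,0],[0,0,-0.03,0,0,0],[0,0,0,0,0,0],[0,0,0,0,0,0]]]'; python3 - <<'E'
from h import *
togo((.6300,.298,.025),34.5)
T=cam('top');S=cam('scene')
def crop(c,x0,y0,w,h,s): return cv2.resize(np.ascontiguousarray(c['pixels'][y0:y0+h,x0:x0+w,::-1]),None,fx=s,fy=s,interpolation=cv2.INTER_CUBIC)
cv2.imwrite('pics/end.png',np.hstack([crop(T,240,140,130,130,3),crop(S,204,140,130,130,3)]))
E
```

```text
clock: 16.62
eef_pos: [0.6315, 0.2988, 0.0243]
tool_rot: [0.467, 0.884, 0.0, -0.001]
ft_force: [0.9, -0.1, -0.4]
grip_width: 0.0564
clock: 17.62
eef_pos: [0.6319, 0.2987, 0.1545]
tool_rot: [0.467, 0.884, 0.001, -0.0]
ft_force: [-0.1, 0.6, -0.6]
grip_width: 0.0559
pos [0.6319 0.2987 0.1545] f [-0.1  0.6 -0.6] w 0.05587855829390232 q [0.44 0.68 0.5  1.39 0.   1.41]
tool shift mm [  0.28  -2.21 129.5 ] turn [ 0.11 -0.08 -0.17]
```

View pics/end.png

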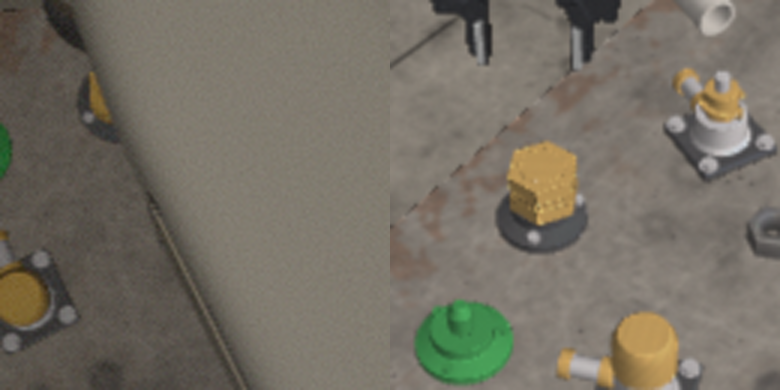

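The cap stands upright on the keeper pedestal, at scene crop (543,185). The fingers are clear, and the nut, the stub and the round-capped outlet look undisturbed. Handing in.

```bash
python3 - <<'E'
from h import *
S=cam('scene'); x0,y0,x1,y1=235,182,275,222
m=cv2.inRange(cv2.cvtColor(S['pixels'][y0:y1,x0:x1],cv2.COLOR_RGB2HSV),(12,110,70),(30,255,255))
k,l,st,ce=cv2.connectedComponentsWithStats(m);i=1+np.argmax(st[1:,4])
print('cap centroid px',ce[i]+[x0,y0],st[i],'expected',proj(S,(.63,.298,.039)),'at',ray(S,*(ce[i]+[x0,y0]),.04))
print(bot.job_done())
E
```

```text
cap centroid px [254.53212851 200.43373494] [  8   5  23  28 498] expected [253.91937733 201.93204577] at [0.63129353 0.29447288 0.04      ]
the job is handed in; nothing more can be done
None
```

The hexagonal cap is off the fuel-gas outlet and parked upright over the keeper's peg. I handed the job in at about 18 s of the 61 s allowed; no verdict is reported.

- **Unscrewing:** I turned the cap clockwise in small steps, with gentle test pulls between them. It let go between 1.0 and 1.2 rad and then lifted freely with only its weight on the wrist. The largest wrist force I read while the thread held was about 15 N, against the 40 N limit. Two or three of the pulls went slightly past the suggested 8–10 N, reaching 13–15 N. I only read the force at the end of each call, so brief peaks in between were not seen.
- **Parking:** The peg entered the cap without contact. The cap then met the seat at a tool height of 24.2 mm, against 25 mm expected. I opened the fingers and backed straight up.
- **Last checks:** In the final picture the cap stands upright on the pedestal with the fingers clear. The nut, the stub and the round-capped outlet look unmoved; the plate was outside that crop and I did not check it. The cap's centre was within about 1.6 pixels of where a seated cap should appear, which projects to roughly 3–4 mm against the 9 mm allowed. Only the scene camera gave that check, because the arm hid most of the keeper from the top camera.
- **What went off plan:** On the first approach the arm overshot by about 15 mm beside the cap, with no contact force, and I corrected it before gripping.

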